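Put the dried manifold away in the tilt-out bin

TASK

Lift the white manifold block by its two ends out of the drying channel, set it down upright on the open bench beside it and let go. Then tip the green-fronted bin fully forward, take the block again across its narrow sides, lower it into the open bin, let go, and push the bin back until it clicks home. Leave the blue bin shut and the things standing around where they are.

Things in the scene. Friction and masses are not known exactly. Their poses are not given: they have to be found in the camera images.
- manifold: spare manifold: cream-white block 20 (its x) x 60 (its y) x 28 mm high, with three dark blue nipples on top (16 mm more, only for looks, cannot be gripped); 60 g, loose. Origin at the centre of its underside, z up. It starts in the drying channel, its underside 4 mm above the bench.
- drying_channel: fixed aluminium U-channel on a foot plate 52 (x) x 60 (y) x 4 mm; origin at its underside's centre. Two walls 24 mm apart inside, 3 thick, 50 long along its y, up to 30 mm above the bench. The block stands between them, long axis along y, each end projecting about 5 mm past the walls: only its end faces (60 mm apart) can be gripped; it comes out straight up.
- green_module: fixed grey frame of the green bin, 100 deep (x) x 104 wide (y) x 104 mm high; origin at its underside's centre; the bin's front faces its -x, about towards the robot. Cheeks 56 mm high, full height in the rear 36 mm, where there is also a roof. The blue module, exactly alike, stands beside it, left or right, 106 mm from centre to centre.
- green_bin (a joint): tilt of the green bin: 0 shut, 0.65 rad fully tipped forward, about a level axis along the module's y at x -45, z 14 mm in the module's frame. A spring catch clicks at 0.08 rad: some 3 to 4 N at the lip to pull it off or push it home (felt from 0.16 rad; it stays ajar if not pushed past). Else it moves easily and from about 0.35 rad it falls forward.
- green_bin_lip (a point): middle of the top edge of the green front panel (100 wide x 96 x 4 mm), 104 mm above the bench when shut, 90 mm from the pivot. A round pull lip 4 mm lower stands 7 mm out in front. Behind the panel the shut bin is open at the top for 58 mm: closed fingers fit there to pull. Fully tipped it is 54 mm further forward, 84 mm high; pushing shut, rise with it on its arc or it may bind.
- green_bin_in (a point): centre of the bin's inner floor; moves with the bin; x from front to back, y across, z up from the floor. The bin inside is 71 deep (x) x 78 wide (y) mm; sides and back 26 mm high, sides 85 mm in the front 34 mm. Fully tipped, floor and front panel make a V open upward with its bottom along the pivot; the gap between the edges of front and back is then about 95 mm.
- blue_bin (a joint): tilt of the neighbouring bin with a blue front, 0 closed; must stay shut
- bottle_stock: brown bottle with white cap, 52 mm across, 110 high; loose bystander; origin at the underside's centre
- bottle_buffer: small white bottle with white cap, 44 mm across, 86 high; loose bystander; origin at the underside's centre
- timer: beige bench timer with three buttons, 66 x 60 x 20 mm; loose bystander; origin at the underside's centre
- beaker: small clear beaker, 57 mm across, 70 high; loose bystander; origin at the underside's centre
Things that resemble listed ones, but are neither listed nor needed, are in the scene too. What is shaped like the green_module but orange is not meant.

How it is judged:
By the outcome, as a careful person would: the job done as asked, in the order asked, and still so for the second after the job is handed in, with the robot touching nothing.
It also fails if it takes over 72 s, if anything falls off the work surface, if the arm or the gripper's body presses on something with over 40 N, if the wrist force passes 120 N, or if a joint passes its speed limit or range.

ROBOT

A 6-joint arm with a two-finger parallel gripper is mounted at the origin on a cart in front of the work surface, level with it; the furniture and walls round the work are solid. World frame = base frame: x ahead of the robot, y to its left, z up, the work surface at z = 0. Lengths are in mm, angles in degrees, forces in N, time in s.
With the tool pointing down it reaches from about 425 to 950 mm from the base axis. Payload 14.7 kg.
Tool frame: the origin (TCP) lies between the finger pads; the fingertips stand 11 mm ahead of it and the grasp point (between the pads) lies 8 mm behind it (arm.finger_overhang is the distance from the TCP to the fingertips, in mm); z points along the fingers, y is the direction in which the jaws open and shut (so a half turn about z gives the same grasp; the last joint's range is limited). The gripper opens to 85 mm and grips with 20 to 120 N. Pads are 22 mm wide; open, the fingers measure 114 mm over their backs; the gripper's body (76 mm by 85 mm) begins 54 mm behind the grasp point. The pads swing forward as they close: fully open they stand 13 mm farther back than shut.
Start: joints at [73.476, 27.513, 91.461, -0, 61.026, -2.67], TCP at [155.619, 631.091, 242.297] pointing down, gripper open.
Joint ranges: [-157.49, 157.49], [-46.99, 117.5], [13.45, 153.17], [-89.5, 269.5], [5.16, 153.95], [-167.48, 167.48]. Speed limits (degrees/s): [108.29, 108.29, 136.94, 172.46, 172.46, 172.46].

INTERFACE

Orientations are given as a 3x3 rotation matrix whose columns are the frame's x, y, z axes.
In Python, from bench import arm, eyes, job gives the robot as it stands. The module is installed in compiled form; this text tells all that it offers.
- The arm moves only by the tool drive_tool, never from a script. Its argument "rows" is a list of rows, each a list of 2 entries, a list of its own where there are three numbers: the shift along the world's x, y, z in m, then the turn, a rotation vector about the world's x, y, z in degrees. A call has 1 to 12 rows; each row shifts and turns the commanded pose from where the row before left it; what a row does not reach is not made up. A row lasts 1/12 s, in which the tool goes at most 41.7 mm and 7.16 degrees, less where a joint would pass 70% of its speed; a pose out of reach is approached as far as the arm can. A call with a gripper value outside its range is refused whole. "gripper" is the opening, from -1 (shut) to 1 (fully open), set as the call begins (left out, the last holds). The fingers move at their own pace and stop on an object; "grip_force" is the grip in N (left out, the last holds). Time passes only in rows, so rows that do not move let the fingers close. It gives the time, the measured TCP pose, the force and the opening at its end, in the units of the state.
- arm.read_state(): the state, without advancing time (a new reading comes with each control period).
- eyes.camera(name): name is "scene" or "top" or "wrist"; returns (picture, depth): 480x640x3 uint8, red, green, blue; 480x640 float32, mm along the optical axis (not along the pixel's ray), 0 where there is no reading.
- eyes.get_calibration(name): a dict with "fovy" (degrees; the focal length in pixels is half the picture's height over the tangent of half this angle, whatever the lens; pixels are square), "cx", "cy" (the principal point, pixels), "R" (3x3) and "t" (3): a world point X has camera coordinates R X + t. Camera axes: x right, y down, z forward; pixel columns grow to the right and rows downward; lengths in mm; the calibration is good to about 2 mm. A picture is of the moment at which its call begins: read the wrist's pose just before it. get_calibration takes no time and is no camera call; for the wrist camera it gives the pose at the moment of the call.
- job.finish_job(): hands the job in, once; it reports no verdict.
The state is a dict: "time": time; "joints": joint angles; "qd": joint speeds; "joint_torque": joint torques, N m; "eef_pos": TCP position; "ee_rot": TCP orientation; "wrist_force": force on the tool from outside, world axes, zero at the start; "wrist_torque": the same for the moment, N m; "finger_gap": finger opening in mm.
Only numpy, scipy, OpenCV 4.12 (cv2) and the standard library are available. Lean on these libraries where they do the work, as an engineer would, in place of code of your own. Each camera call takes 0.05 s, during which the arm holds its last target.

## Working session

There is one attempt and no reset: what is moved stays moved. The work goes in short steps, Python scripts to look and compute and a tool call to move; the robot and the scene stay as the last step left them, time stands still between calls to the robot, and variables do not carry over. Pictures are saved under pics/ and viewed, and the job is handed in when it is done.

Besides the shell and the picture viewer there is one more tool, called after "Emit:" as name(argument=value, ...) on one line, values as JSON. drive_tool: Moves the arm, as the interface text tells. Its arguments: {"type":"object","properties":{"rows":{"type":"array"},"gripper":{"type":"number"},"grip_force":{"type":"number"}},"required":["rows"]}

```bash
mkdir -p pics
cat > h.py <<'E'
import numpy as np, cv2
from bench import arm, eyes, job
def cal(n):
    c=eyes.get_calibration(n); f=240/np.tan(np.radians(c["fovy"])/2)
    return f,c["cx"],c["cy"],np.array(c["R"]),np.array(c["t"])
def cloud(n,d,C=None):
    f,cx,cy,R,t=C or cal(n)
    v,u=np.mgrid[0:480,0:640]
    P=np.stack([(u-cx)/f*d,(v-cy)/f*d,d],-1)
    W=(P-t.ravel())@R
    W[d<=0]=np.nan
    return W
def save(n,im,x=None,s=1):
    if x: im=im[x[1]:x[3],x[0]:x[2]]
    im=cv2.resize(im,None,fx=s,fy=s,interpolation=cv2.INTER_CUBIC)
    cv2.imwrite("pics/"+n+".png",im[:,:,::-1])
E
python3 - <<'E'
from h import *
s=arm.read_state(); print(s)
for n in ["scene","top","wrist"]:
    C=cal(n); im,d=eyes.camera(n); save(n+"0",im); np.savez("pics/"+n+"0.npz",im=im,W=cloud(n,d,C)); print(n,C)
E
```

```text
{'time': 0.0, 'joints': array([ 7.34752361e+01,  2.75514600e+01,  9.14943904e+01, -1.44251414e-04,
        6.10257228e+01, -2.66809271e+00]), 'qd': array([ 0.01653258,  0.00275569, -0.04768285, -0.00271105, -0.11241553,
       -0.00539591]), 'joint_torque': array([-6.35913952e-03, -9.50616860e+01, -4.30181050e+01, -8.46337680e-04,
        1.22642846e-02, -2.92820675e-05]), 'eef_pos': array([155.51509932, 630.70427475, 241.6500422 ]), 'ee_rot': array([[-9.70898154e-01,  2.39492483e-01, -3.53194321e-04],
       [ 2.39492737e-01,  9.70897416e-01, -1.19821806e-03],
       [ 5.59512346e-05, -1.24793518e-03, -9.99999220e-01]]), 'wrist_force': array([0.63822025, 0.21733138, 0.21929621]), 'wrist_torque': array([ 0.00762752, -0.00751116, -0.00754008]), 'finger_gap': 85.88543570167067}
scene (np.float64(519.41350665042), 321.0733760333372, 240.2242712634432, array([[ 0.58606206, -0.81013857, -0.01437874],
       [-0.47623276, -0.33004583, -0.8150289 ],
       [ 0.65554071,  0.48450515, -0.57924187]]), array([-296.11027454,  345.0790919 ,  900.20772426]))
top (np.float64(492.837502776845), 321.49137177922375, 237.5199365588145, array([[ 0.02909471, -0.99956366, -0.00509781],
       [-0.99840763, -0.02881372, -0.04849709],
       [ 0.04832904,  0.0065007 , -0.99881031]]), array([  18.51368651,  543.26726771, 1493.70399967]))
wrist (np.float64(342.58057313565126), 317.32485032377866, 235.80092073297192, array([[ 0.24006468,  0.97075486, -0.00198987],
       [ 0.93678018, -0.23112431,  0.26272503],
       [ 0.25458169, -0.06493508, -0.96486869]]), array([-649.31504173,  -33.85178658,  378.4483647 ]))
```

View pics/scene0.png

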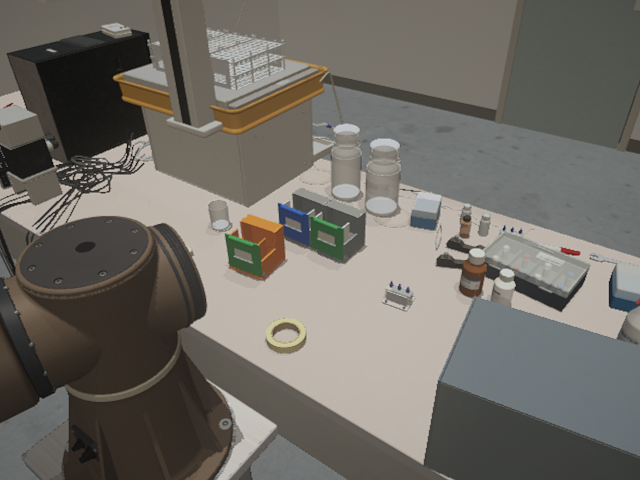

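View pics/top0.png

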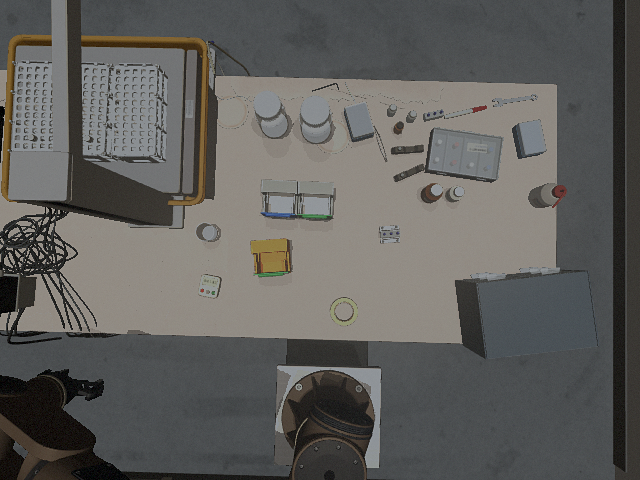

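View pics/wrist0.png

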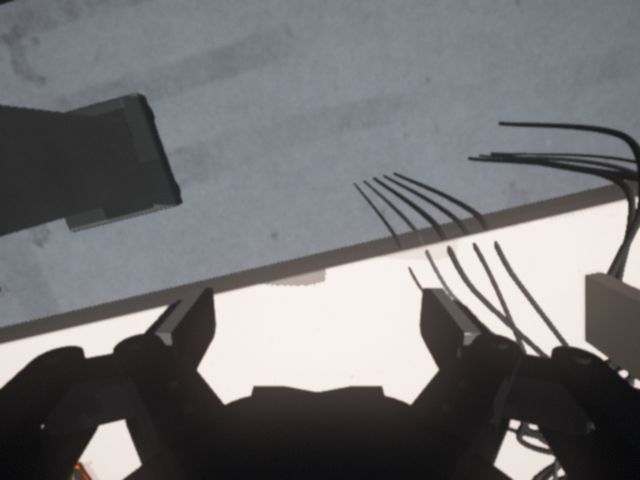

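Run:
```python
from h import *
a=np.load("pics/top0.npz"); im,W=a["im"],a["W"]
A=cv2.resize(im[170:290,240:420],None,fx=4.4,fy=4.4,interpolation=cv2.INTER_CUBIC)
cv2.imwrite("pics/c1.png",A[:,:,::-1])
b=np.load("pics/scene0.npz"); 
A=cv2.resize(b["im"][170:320,200:440],None,fx=3.3,fy=3.3,interpolation=cv2.INTER_CUBIC)
cv2.imwrite("pics/c2.png",A[:,:,::-1])
for u,v in [(389,233),(383,229),(432,114),(297,185),(317,213),(281,213),(335,185),(263,185),(316,200),(270,245),(209,232),(209,286),(433,190),(456,194),(343,311)]: print(u,v,W[v,u].round(0))
```

```text
389 233 [ 561. -169.   30.]
383 229 [ 573. -151.   32.]
432 114 [ 929. -293.   30.]
297 185 [690. 109.  94.]
317 213 [617.  50.  14.]
281 213 [606. 153. 100.]
335 185 [707.  -3.   2.]
263 185 [685. 207. 106.]
316 200 [657.  54.  14.]
270 245 [512. 181. 103.]
209 232 [550. 383.  -2.]
209 286 [385. 372.  16.]
433 190 [nan nan nan]
456 194 [ 678. -355.   84.]
343 311 [320. -38.  -1.]
```

View pics/c1.png

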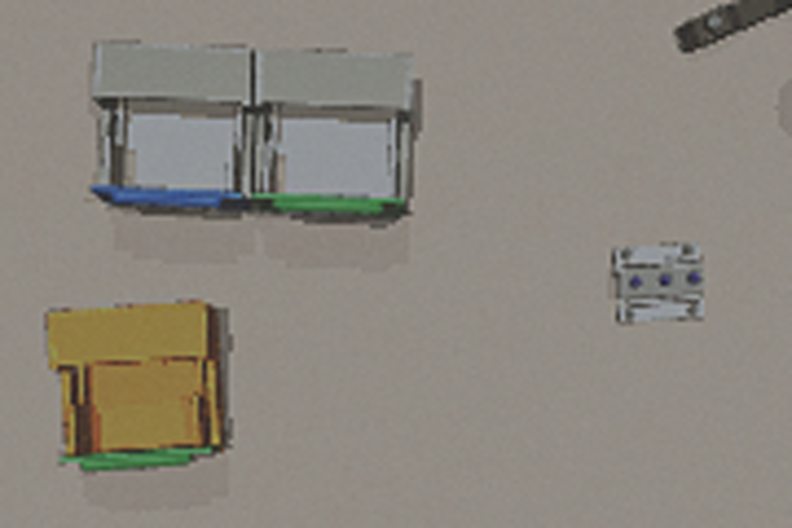

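View pics/c2.png

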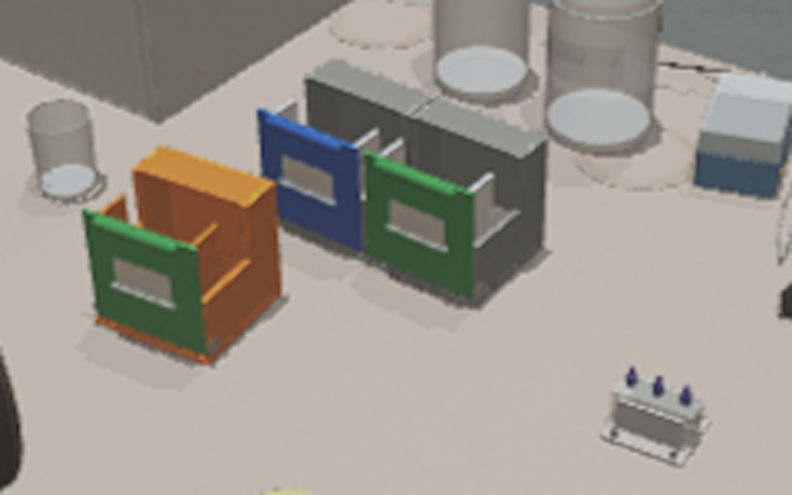

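Emit:
drive_tool(rows=[[[0.034, -0.018, 0.0], [0, 0, 1.5]], [[0.034, -0.018, 0.0], [0, 0, 1.5]], [[0.034, -0.018, 0.0], [0, 0, 1.5]], [[0.034, -0.018, 0.0], [0, 0, 1.5]], [[0.034, -0.018, 0.0], [0, 0, 1.5]], [[0.034, -0.018, 0.0], [0, 0, 1.5]], [[0.036, -0.022, 0.0], [0, 0, 1.5]], [[0.02, -0.032, 0.0], [0, 0, 1.5]], [[0.02, -0.032, 0.0], [0, 0, 1.5]], [[0.02, -0.032, 0.0], [0, 0, 1.5]], [[0.02, -0.032, 0.0], [0, 0, 1.5]], [[0.02, -0.032, 0.0], [0, 0, 1.5]]])

```text
time: 1.15
eef_pos: [495.8, 339.6, 242.2]
ee_rot: [[-0.997, -0.074, -0.0], [-0.074, 0.997, -0.0], [0.0, -0.0, -1.0]]
wrist_force: [0.9, 0.5, 1.1]
finger_gap: 85.5
```

Emit:
drive_tool(rows=[[[0.02, -0.032, 0.0], [0, 0, 0]], [[0.02, -0.032, 0.0], [0, 0, 0]], [[0.02, -0.032, 0.0], [0, 0, 0]], [[0.007, -0.036, 0.0], [0, 0, 0]], [[0.0, -0.036, 0.0], [0, 0, 0]], [[0.0, -0.036, 0.0], [0, 0, 0]], [[0.0, -0.036, 0.0], [0, 0, 0]], [[0.0, -0.036, 0.0], [0, 0, 0]], [[0.0, -0.036, 0.0], [0, 0, 0]], [[0.0, -0.036, 0.0], [0, 0, 0]], [[0.0, -0.036, 0.0], [0, 0, 0]], [[0.0, -0.036, 0.0], [0, 0, 0]]])

```text
time: 2.15
eef_pos: [561.8, -80.4, 242.2]
ee_rot: [[-0.997, -0.072, -0.0], [-0.072, 0.997, 0.0], [0.0, 0.0, -1.0]]
wrist_force: [1.7, -0.1, -0.2]
finger_gap: 85.8
```

Emit:
drive_tool(rows=[[[0, -0.03, 0.0], [0, 0, 0]], [[0, -0.03, 0], [0, 0, 0]], [[0, -0.028, 0], [0, 0, 0]], [[0, 0, 0], [0, 0, 0]], [[0, 0, 0], [0, 0, 0]]])

```text
time: 2.57
eef_pos: [561.9, -168.0, 242.0]
ee_rot: [[-0.998, -0.07, -0.0], [-0.07, 0.998, 0.0], [0.0, 0.0, -1.0]]
wrist_force: [-0.2, -0.3, -0.4]
finger_gap: 85.4
```

Run:
```python
from h import *
C=cal("wrist"); im,d=eyes.camera("wrist"); save("w1",im); W=cloud("wrist",d,C); np.savez("pics/w1.npz",im=im,W=W)
s=arm.read_state(); print(s["eef_pos"],s["ee_rot"])
m=(W[...,2]>20)&(W[...,2]<60)&(abs(W[...,0]-565)<60)&(abs(W[...,1]+169)<60)
v,u=np.nonzero(m); print(u.min(),u.max(),v.min(),v.max())
z=W[m][:,2]; print(np.histogram(z,bins=np.arange(20,60,2)))
```

```text
[ 561.85047813 -166.91097593  242.01175112] [[-9.97481294e-01 -7.09276472e-02 -5.81048166e-04]
 [-7.09278976e-02  9.97481356e-01  4.22245667e-04]
 [ 5.49635821e-04  4.62394679e-04 -9.99999742e-01]]
282 341 191 221
(array([ 37,  56,  54,  49, 285, 819, 172,  13,   4,  15,  44,  45,   4,
        39,  12,   0,   0,   0,   0]), array([20, 22, 24, 26, 28, 30, 32, 34, 36, 38, 40, 42, 44, 46, 48, 50, 52,
       54, 56, 58]))
```

View pics/w1.png

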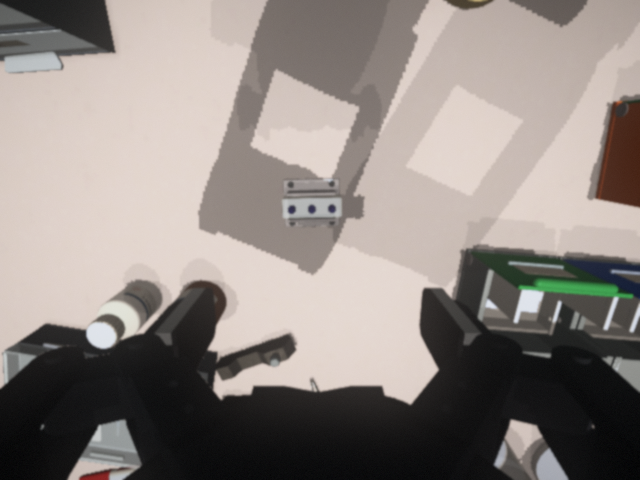

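Run:
```python
from h import *
a=np.load("pics/w1.npz"); im,W=a["im"],a["W"]
save("w1c",im,(260,160,380,250),6)
for lo,hi in [(28.5,50),(2,8)]:
  m=(W[...,2]>lo)&(W[...,2]<hi)&(abs(W[...,0]-565)<60)&(abs(W[...,1]+169)<60)
  P=W[m][:,:2].astype(np.float32); r=cv2.minAreaRect(P); print(lo,r,len(P),P.mean(0))
  q=P-np.median(P,0); w,V=np.linalg.eigh(q.T@q); print(V[:,1])
# nipples: bluish dark
sub=im.astype(int); m=(sub[...,2]>sub[...,0]+25)&(abs(W[...,0]-565)<60)&(abs(W[...,1]+169)<60)
n,l,st,c=cv2.connectedComponentsWithStats(m.astype(np.uint8)); print(st,c)
for i in range(1,n): print(np.nanmedian(W[l==i],0))
f,cx,cy,R,t=cal("wrist")
# project nipple centres to z=40
for i in range(1,n):
  ray=R.T@np.array([(c[i][0]-cx)/f,(c[i][1]-cy)/f,1]); o=-R.T@t; k=(44-o[2])/ray[2]; print((o+k*ray))
# TCP projected
```

```text
28.5 ((558.9212646484375, -174.1090087890625), (30.01968765258789, 59.65297317504883), 5.065197944641113) 1404 [ 558.52594 -174.04944]
[-0.09584629  0.99539614]
2 ((559.1377563476562, -174.76492309570312), (52.16167449951172, 59.958656311035156), 5.307815074920654) 871 [ 552.15924 -175.47314]
[-0.9982606  -0.05895491]
[[     0      0    640    480 307180]
 [   331    209      3      3      7]
 [   290    210      3      3      6]
 [   310    210      4      2      7]] [[319.50046227 239.50190117]
 [332.         209.71428571]
 [290.83333333 210.83333333]
 [311.28571429 210.42857143]]
[ 557.0236535  -154.27140191   47.38188139]
[ 561.09455077 -193.65365012   47.11241944]
[ 558.80646713 -174.32627331   47.66456381]
[ 557.6758916  -152.86553828   44.        ]
[ 561.61104104 -192.85369876   44.        ]
[ 559.80455784 -172.96746474   44.        ]
```

View pics/w1c.png

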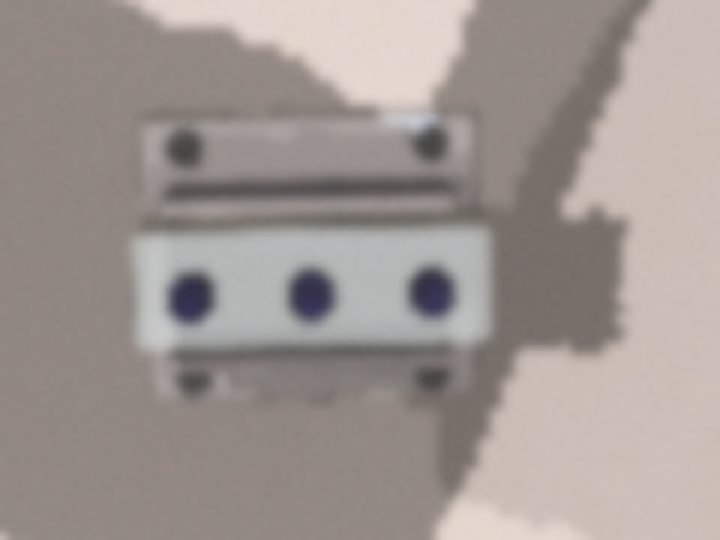

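Emit:
drive_tool(rows=[[[-0.003, -0.006, -0.025], [0, 0, 1.2]], [[0, 0, -0.03], [0, 0, 0]], [[0, 0, -0.03], [0, 0, 0]], [[0, 0, -0.03], [0, 0, 0]], [[0, 0, -0.03], [0, 0, 0]], [[0, 0, -0.03], [0, 0, 0]], [[0, 0, -0.02], [0, 0, 0]], [[0, 0, -0.015], [0, 0, 0]], [[0, 0, -0.009], [0, 0, 0]], [[0, 0, -0.005], [0, 0, 0]], [[0, 0, 0], [0, 0, 0]]])

```text
time: 3.53
eef_pos: [559.0, -171.9, 17.8]
ee_rot: [[-0.996, -0.094, -0.001], [-0.094, 0.996, 0.0], [0.001, 0.0, -1.0]]
wrist_force: [-0.2, -0.0, -0.1]
finger_gap: 85.7
```

Run:
```python
from h import *
im,d=eyes.camera("wrist"); save("w2",im)
```

```text
(no output)
```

View pics/w2.png

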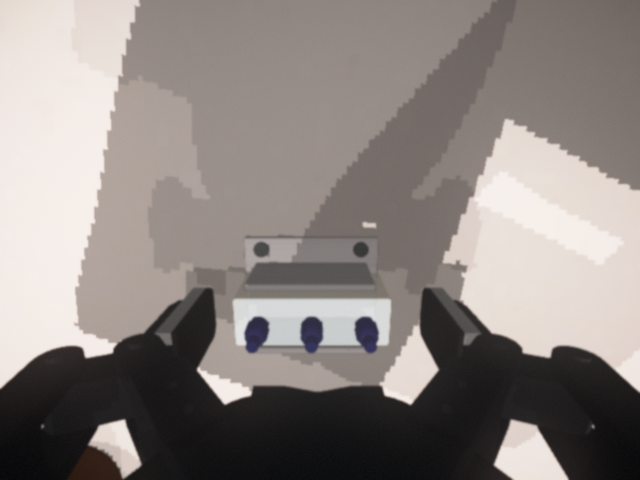

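Emit:
drive_tool(rows=[[[0, -0.002, 0], [0, 0, 0]], [[0, 0, 0], [0, 0, 0]], [[0, 0, 0], [0, 0, 0]], [[0, 0, 0], [0, 0, 0]], [[0, 0, 0], [0, 0, 0]], [[0, 0, 0], [0, 0, 0]], [[0, 0, 0], [0, 0, 0]], [[0, 0, 0], [0, 0, 0]]], gripper=-0.2, grip_force=30)

```text
time: 4.25
eef_pos: [559.9, -175.0, 19.5]
ee_rot: [[-0.996, -0.093, 0.002], [-0.093, 0.996, -0.001], [-0.002, -0.001, -1.0]]
wrist_force: [-1.0, -0.4, 6.1]
finger_gap: 59.4
```

Emit:
drive_tool(rows=[[[0, 0, 0.003], [0, 0, 0]], [[0, 0, 0.006], [0, 0, 0]], [[0, 0, 0.01], [0, 0, 0]], [[0, 0, 0.015], [0, 0, 0]], [[0, 0, 0.015], [0, 0, 0]], [[0, 0, 0.011], [0, 0, 0]], [[0, 0, 0], [0, 0, 0]]])

```text
time: 4.83
eef_pos: [560.6, -175.1, 81.1]
ee_rot: [[-0.996, -0.093, 0.004], [-0.093, 0.996, -0.001], [-0.003, -0.002, -1.0]]
wrist_force: [-0.1, -0.2, -0.8]
finger_gap: 59.6
```

Run:
```python
from h import *
im,d=eyes.camera("wrist"); save("w3",im)
im,d=eyes.camera("scene"); save("s3",im,(320,220,480,340),5)
```

```text
(no output)
```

View pics/w3.png

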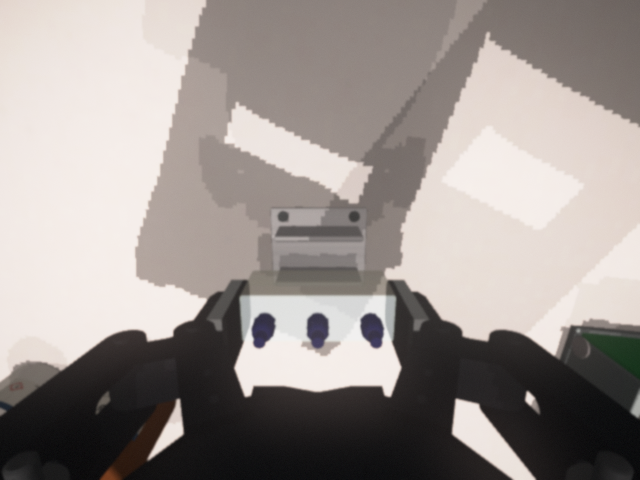

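View pics/s3.png

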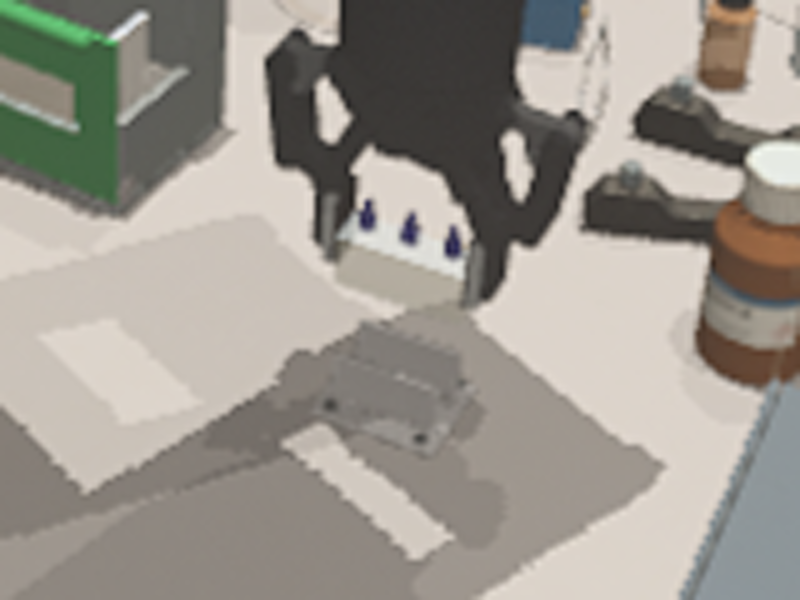

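Emit:
drive_tool(rows=[[[-0.01, 0.024, 0], [0, 0, 0]], [[-0.01, 0.024, 0], [0, 0, 0]], [[-0.01, 0.024, 0], [0, 0, 0]], [[-0.01, 0.024, -0.02], [0, 0, 0]], [[0, 0, -0.02], [0, 0, 0]], [[0, 0, -0.012], [0, 0, 0]], [[0, 0, -0.006], [0, 0, 0]], [[0, 0, 0], [0, 0, 0]], [[0, 0, 0], [0, 0, 0]]])

```text
time: 5.68
eef_pos: [519.0, -78.8, 20.0]
ee_rot: [[-0.996, -0.093, -0.001], [-0.093, 0.996, 0.0], [0.001, 0.0, -1.0]]
wrist_force: [0.8, -0.8, -1.1]
finger_gap: 59.3
```

Emit:
drive_tool(rows=[[[0, 0, -0.002], [0, 0, 0]], [[0, 0, -0.001], [0, 0, 0]], [[0, 0, -0.001], [0, 0, 0]], [[0, 0, 0], [0, 0, 0]]])

```text
time: 6.02
eef_pos: [519.4, -78.8, 16.5]
ee_rot: [[-0.996, -0.093, 0.001], [-0.093, 0.996, -0.0], [-0.001, -0.0, -1.0]]
wrist_force: [-0.4, 0.5, -1.8]
finger_gap: 59.5
```

Emit:
drive_tool(rows=[[[0, 0, -0.001], [0, 0, 0]], [[0, 0, -0.001], [0, 0, 0]], [[0, 0, 0], [0, 0, 0]]])

```text
time: 6.27
eef_pos: [519.4, -78.7, 15.4]
ee_rot: [[-0.996, -0.093, 0.001], [-0.093, 0.996, -0.0], [-0.001, -0.0, -1.0]]
wrist_force: [-5.3, -0.5, 24.6]
finger_gap: 59.5
```

Emit:
drive_tool(rows=[[[0, 0, 0.001], [0, 0, 0]], [[0, 0, 0], [0, 0, 0]], [[0, 0, 0], [0, 0, 0]], [[0, 0, 0], [0, 0, 0]], [[0, 0, 0], [0, 0, 0]]], gripper=1)

```text
time: 6.68
eef_pos: [519.2, -78.6, 15.2]
ee_rot: [[-0.996, -0.093, -0.0], [-0.093, 0.996, 0.0], [0.0, 0.0, -1.0]]
wrist_force: [0.1, 0.2, 0.5]
finger_gap: 85.4
```

Emit:
drive_tool(rows=[[[0, 0, 0.01], [0, 0, 0]], [[0, 0, 0.03], [0, 0, 0]], [[0, 0, 0.04], [0, 0, 0]], [[0, 0, 0.04], [0, 0, 0]], [[0, 0, 0.04], [0, 0, 0]], [[0, 0.0, 0.04], [0, 0, 0]], [[0, 0.0, 0.02], [0, 0, 0]], [[0, 0.0, 0], [0, 0, 0]]])

```text
time: 7.35
eef_pos: [521.4, -79.1, 241.0]
ee_rot: [[-0.996, -0.093, 0.008], [-0.093, 0.996, -0.002], [-0.008, -0.002, -1.0]]
wrist_force: [0.4, -1.4, 0.2]
finger_gap: 85.4
```

Run:
```python
from h import *
C=cal("wrist"); im,d=eyes.camera("wrist"); save("w4",im); W=cloud("wrist",d,C); np.savez("pics/w4.npz",im=im,W=W)
s=arm.read_state(); print(s["eef_pos"],s["joints"])
m=(W[...,2]>24)&(W[...,2]<34)&(abs(W[...,0]-519)<50)&(abs(W[...,1]+79)<50)
P=W[m][:,:2].astype(np.float32); print(cv2.minAreaRect(P),np.median(W[m][:,2]))
```

```text
[520.34626268 -78.8836489  238.49044718] [-1.19200830e+01  1.77509142e+01  1.08097294e+02 -1.30083068e-03
  5.38535062e+01 -1.07266224e+02]
((518.6712036132812, -78.77265930175781), (20.13783836364746, 59.94623947143555), 5.2757673263549805) 27.323105356192396
```

View pics/w4.png

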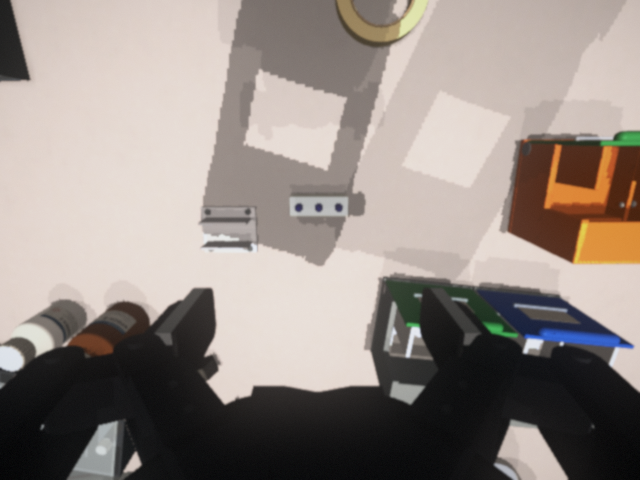

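Run:
```python
from h import *
for n in ["top0","scene0","w1","w4"]:
  a=np.load(f"pics/{n}.npz"); W=a["W"]; im=a["im"].astype(int)
  reg=(W[...,0]>570)&(W[...,0]<750)&(W[...,1]>-40)&(W[...,1]<240)
  roof=reg&(W[...,2]>100)&(W[...,2]<112)&(W[...,0]>640)
  if roof.sum()>50:
    P=W[roof][:,:2].astype(np.float32); print(n,"roof",cv2.minAreaRect(P),len(P),np.median(W[roof][:,2]))
  g=reg&(im[...,1]>im[...,0]*1.5)&(im[...,1]>im[...,2]*1.2)&(im[...,1]>40)
  if g.sum()>30:
    Q=W[g]; print(n,"green",len(Q),Q.min(0),Q.max(0)); 
    A=np.c_[Q[:,1],np.ones(len(Q))]; print(np.percentile(Q,[2,50,98],axis=0)); 
    k=Q[:,2]<92
    if k.sum()>30:
      co=np.linalg.lstsq(A[k],Q[k,0],rcond=None)[0]; print("x = %.4f y + %.1f"%tuple(co), np.std(A[k]@co-Q[k,0]))
  b=reg&(im[...,2]>im[...,0]*1.5)&(im[...,2]>im[...,1]*1.2)&(im[...,2]>40)
  if b.sum()>30: print("blue",np.percentile(W[b],[2,50,98],axis=0))
```

```text
top0 roof ((682.6346435546875, 108.59152221679688), (209.33724975585938, 38.80867385864258), 89.42060852050781) 793 103.81709863073054
top0 green 93 [595.23061419   8.16593627  94.9849099 ] [605.4289187  106.13603643 112.57987292]
[[596.0216222   13.49281639  97.8292502 ]
 [600.42688749  59.93526037 103.67252298]
 [604.75280573 100.71550843 110.62286643]]
blue [[596.9079332  120.72728635  97.49080411]
 [602.3872642  161.06352844 103.61766355]
 [606.97493338 207.24451286 109.56832278]]
scene0 roof ((682.9728393554688, 104.18386840820312), (214.01576232910156, 42.29037857055664), 88.0334701538086) 654 103.48013599679534
scene0 green 568 [592.40115145   3.40903415  11.36131362] [698.03912996 103.72718168 107.5830961 ]
[[594.59107251   6.24498125  14.65556769]
 [602.1212508   58.63216242  78.30246269]
 [606.78389866 101.14303912 105.2310104 ]]
x = 0.0323 y + 601.0 6.306255868703048
blue [[596.36641566 111.64025745  11.38103218]
 [603.79014835 151.48768912  66.69808012]
 [608.95819781 205.60320359 104.75068907]]
w1 roof ((666.6796875, 86.53942108154297), (121.8460464477539, 28.81994819641
[... 266 characters left out ...]
035]]
x = 0.0843 y + 597.7 8.020537963329248
blue [[601.29835071 111.43596062  13.72620124]
 [601.99961974 123.29904142  45.34777909]
 [603.66207292 182.04928447  98.17182998]]
w4 roof ((684.9960327148438, 101.7064437866211), (202.63613891601562, 22.44263458251953), 81.04161834716797) 690 103.2226999104079
w4 green 719 [593.49915823   6.25504423  37.40083009] [623.61092387 119.56070693 105.43058145]
[[593.97883098   8.4409915   46.63721087]
 [601.11991912  89.71025295  96.55248563]
 [604.63572659 104.15935397 104.52312375]]
x = 0.0773 y + 594.5 2.895013412247698
blue [[595.38007272 112.02387292  15.36254474]
 [602.04409287 152.02986968  80.35680425]
 [612.36328978 204.49035537 104.53384975]]
```

Emit:
drive_tool(rows=[[[0.01, 0.03, 0], [0, 0, -2]], [[0.01, 0.035, 0], [0, 0, -2]], [[0.01, 0.035, 0], [0, 0, -2]], [[0.01, 0.034, 0], [0, 0, -0.7]], [[0, 0, 0], [0, 0, 0]], [[0, 0, 0], [0, 0, 0]], [[0, 0, 0], [0, 0, 0]]], gripper=-1)

```text
time: 7.98
eef_pos: [558.3, 55.4, 234.5]
ee_rot: [[-1.0, 0.023, -0.002], [0.023, 1.0, -0.0], [0.002, -0.0, -1.0]]
wrist_force: [0.2, -1.0, 0.4]
finger_gap: 0.8
```

Run:
```python
from h import *
C=cal("wrist"); im,d=eyes.camera("wrist"); save("w5",im); W=cloud("wrist",d,C); np.savez("pics/w5.npz",im=im,W=W)
s=arm.read_state(); print(s["eef_pos"],s["ee_rot"].round(3).tolist(),s["finger_gap"])
im=im.astype(int)
reg=(W[...,0]>570)&(W[...,0]<750)&(W[...,1]>-40)&(W[...,1]<240)
g=reg&(im[...,1]>im[...,0]*1.5)&(im[...,1]>im[...,2]*1.2)&(im[...,1]>40)
Q=W[g]; top=Q[Q[:,2]>97]; print(len(top),cv2.minAreaRect(top[:,:2].astype(np.float32)),np.median(top[:,2]))
for lo,hi in [(20,40),(40,60),(60,80),(80,96),(100,107)]:
    k=Q[(Q[:,2]>lo)&(Q[:,2]<hi)]
    if len(k)>30:
        c=np.polyfit(k[:,1],k[:,0],1); print(lo,c,len(k),"x at y=55",np.polyval(c,55),k[:,1].min(),k[:,1].max())
```

```text
[558.42700975  54.82765816 234.67932068] [[-1.0, 0.024, -0.002], [0.024, 1.0, -0.0], [0.002, -0.0, -1.0]] -0.22669350173123126
1026 ((598.3851928710938, 56.53457260131836), (97.21611785888672, 11.024806022644043), 88.63111877441406) 103.23119925361766
20 [1.54718393e-02 5.99757113e+02] 53 x at y=55 600.6080645678408 50.71493533576842 101.9470152255216
40 [1.13565429e-02 6.00146944e+02] 91 x at y=55 600.7715539658477 83.39436492446478 103.26153670888293
60 [1.67694500e-02 5.99613728e+02] 222 x at y=55 600.5360475051076 47.78507908270771 103.97604212543571
80 [4.17348359e-02 5.97196689e+02] 74 x at y=55 599.4921050410262 78.80804418167341 103.26969490226651
100 [2.52135193e-02 5.96671222e+02] 940 x at y=55 598.057965793583 7.832158890722572 105.04758764827608
```

View pics/w5.png

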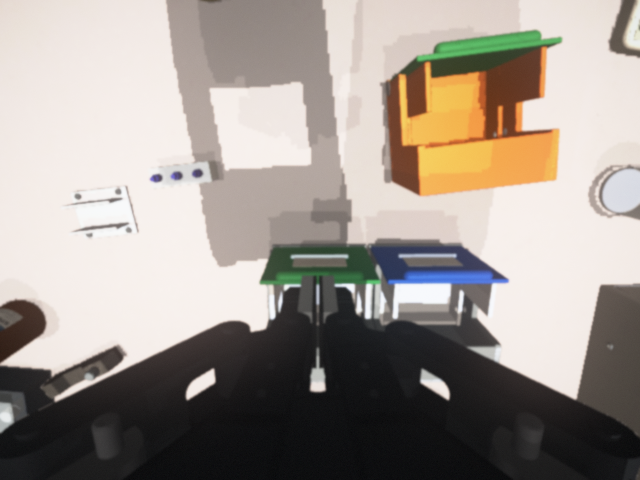

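Emit:
drive_tool(rows=[[[0.033, 0.001, 0], [0, 0, 0]], [[0.033, 0, -0.02], [0, 0, 0]], [[0, 0, -0.03], [0, 0, 0]], [[0, 0, -0.03], [0, 0, 0]], [[0, 0, -0.025], [0, 0, 0]], [[0, 0, -0.02], [0, 0, 0]], [[0, 0, -0.012], [0, 0, 0]], [[0, 0, -0.006], [0, 0, 0]], [[0, 0, 0], [0, 0, 0]]])

```text
time: 8.78
eef_pos: [624.6, 55.6, 91.4]
ee_rot: [[-1.0, 0.025, -0.002], [0.025, 1.0, -0.0], [0.002, -0.0, -1.0]]
wrist_force: [0.5, 0.9, -0.0]
finger_gap: 0.2
```

Run:
```python
from h import *
im,d=eyes.camera("scene"); save("s6",im,(240,170,400,290),5)
```

```text
(no output)
```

View pics/s6.png

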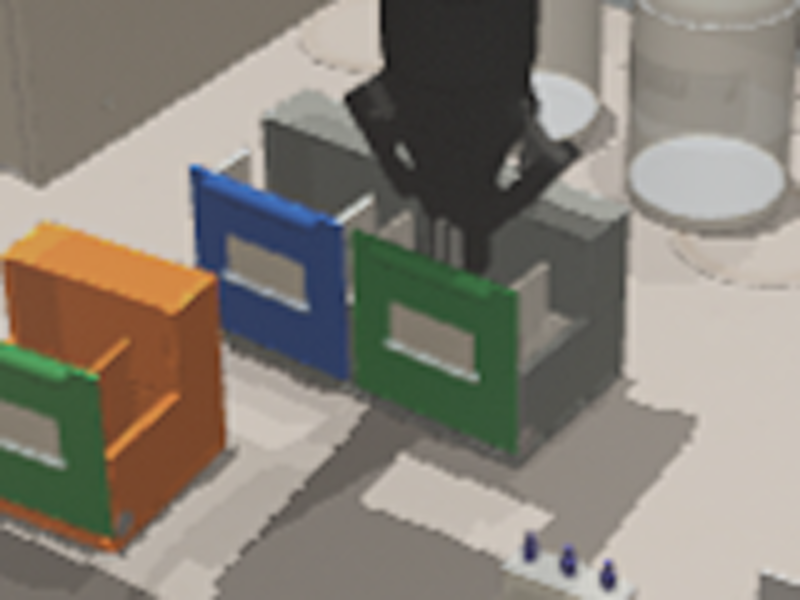

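Emit:
drive_tool(rows=[[[-0.004, 0, 0], [0, 0, 0]], [[-0.004, 0, 0], [0, 0, 0]], [[-0.004, 0, 0], [0, 0, 0]], [[-0.004, 0, 0], [0, 0, 0]], [[-0.005, 0, 0], [0, 0, 0]], [[-0.005, 0, -0.001], [0, 0, 0]], [[-0.005, 0, -0.001], [0, 0, 0]], [[-0.005, 0, -0.001], [0, 0, 0]], [[-0.005, 0, -0.001], [0, 0, 0]], [[-0.005, 0, -0.001], [0, 0, 0]], [[-0.003, 0, -0.001], [0, 0, 0]], [[0, 0, 0], [0, 0, 0]]])

```text
time: 9.83
eef_pos: [575.2, 56.4, 86.0]
ee_rot: [[-1.0, 0.024, -0.001], [0.024, 1.0, -0.0], [0.001, -0.0, -1.0]]
wrist_force: [0.7, -0.0, 1.5]
finger_gap: 0.1
```

Run:
```python
from h import *
im,d=eyes.camera("scene"); save("s7",im,(240,170,400,290),5)
```

```text
(no output)
```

View pics/s7.png

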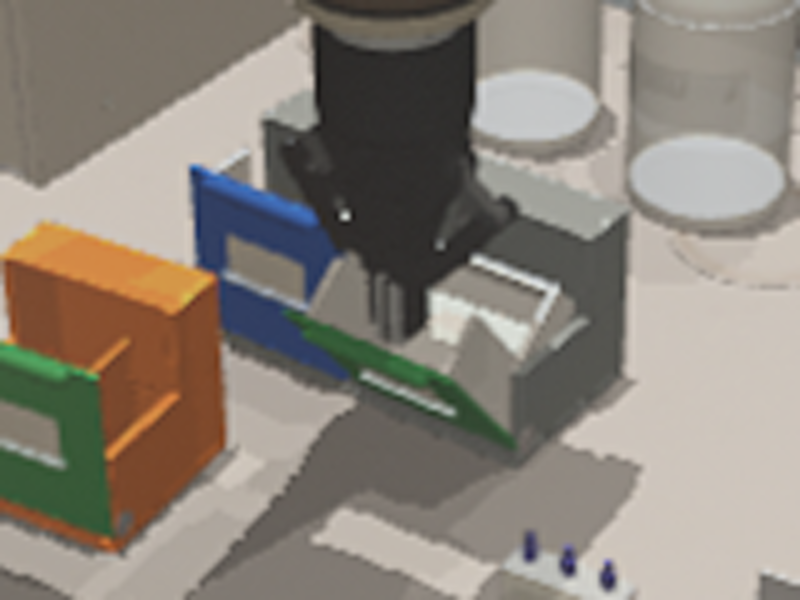

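Emit:
drive_tool(rows=[[[0, 0, 0.02], [0, 0, 0]], [[0, 0, 0.035], [0, 0, 0]], [[0, 0, 0.035], [0, 0, 0]], [[0, 0, 0.035], [0, 0, 0]], [[0, -0.01, 0.03], [0, 0, -6]], [[-0.005, -0.015, 0], [0, 0, -7]], [[-0.008, -0.015, 0], [0, 0, -7]], [[-0.008, -0.015, 0], [0, 0, -7]], [[-0.008, -0.015, 0], [0, 0, -7]], [[-0.008, -0.015, 0], [0, 0, -7]], [[-0.008, -0.015, 0], [0, 0, -7]], [[-0.008, -0.015, 0], [0, 0, -7]]], gripper=-1)

```text
time: 10.88
eef_pos: [523.0, -59.4, 241.4]
ee_rot: [[-0.549, 0.836, 0.0], [0.836, 0.549, -0.0], [-0.0, 0.0, -1.0]]
wrist_force: [0.5, -1.1, -0.0]
finger_gap: 0.3
```

Emit:
drive_tool(rows=[[[-0.003, -0.01, 0], [0, 0, -7]], [[0, -0.01, 0], [0, 0, -7]], [[0, 0, 0], [0, 0, -7]], [[0, 0, 0], [0, 0, -7.1]], [[0, 0, 0], [0, 0, 0]], [[0, 0, 0], [0, 0, 0]]], gripper=0.2)

```text
time: 11.38
eef_pos: [520.3, -78.7, 241.4]
ee_rot: [[-0.101, 0.995, 0.0], [0.995, 0.101, -0.0], [-0.0, 0.0, -1.0]]
wrist_force: [0.3, 0.3, 0.3]
finger_gap: 51.5
```

Run:
```python
from h import *
C=cal("wrist"); im,d=eyes.camera("wrist"); save("w8",im); W=cloud("wrist",d,C); np.savez("pics/w8.npz",im=im,W=W)
s=arm.read_state(); print(s["eef_pos"],s["ee_rot"].round(3).tolist(),s["finger_gap"],s["joints"].round(1), np.degrees(np.arctan2(s["ee_rot"][1,1],s["ee_rot"][0,1])))
m=(W[...,2]>24)&(W[...,2]<34)&(abs(W[...,0]-519)<50)&(abs(W[...,1]+79)<40)
P=W[m][:,:2].astype(np.float32); print(cv2.minAreaRect(P),np.median(W[m][:,2]))
C=cal("top"); im,d=eyes.camera("top"); save("t8",im,(240,170,420,290),4.4); W=cloud("top",d,C); np.savez("pics/t8.npz",im=im,W=W)
```

```text
[520.3062879  -78.62610078 241.35257986] [[-0.101, 0.995, 0.0], [0.995, 0.101, -0.0], [-0.0, 0.0, -1.0]] 50.95674756965134 [-11.9  17.7 107.7  -0.   54.6 -17.7] 5.8253658221769085
((519.4686889648438, -78.27983093261719), (19.278959274291992, 59.50789260864258), 5.227814674377441) 27.360270806066712
```

View pics/w8.png

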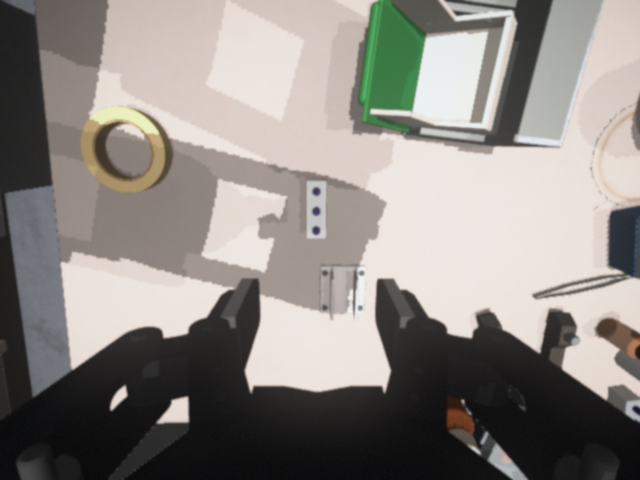

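View pics/t8.png

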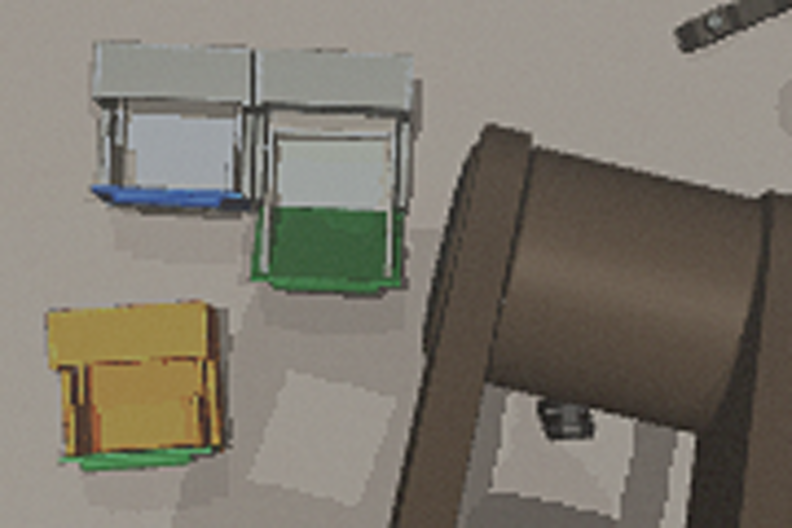

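Run:
```python
from h import *
for n in ["t8","w8"]:
  a=np.load(f"pics/{n}.npz"); W=a["W"]; im=a["im"].astype(int)
  reg=(W[...,0]>530)&(W[...,0]<680)&(W[...,1]>-5)&(W[...,1]<115)&(W[...,2]>5)&(W[...,2]<98)
  g=reg&(im[...,1]>im[...,0]*1.5)&(im[...,1]>im[...,2]*1.2)
  w=reg&(im.min(-1)>110)&(W[...,1]>25)&(W[...,1]<85)&(W[...,0]>600)
  save(n+"m",(np.stack([g,w,0*g],-1)*255).astype(np.uint8),(200,0,600,300),1.5)
  print(n,g.sum(),w.sum())
  for nm,k in (("g",g&(W[...,1]>25)&(W[...,1]<85)),("w",w)):
    Q=W[k]; 
    for it in range(4):
      A=np.c_[Q[:,0],Q[:,1],np.ones(len(Q))]; c=np.linalg.lstsq(A,Q[:,2],rcond=None)[0]; r=A@c-Q[:,2]; Q=Q[abs(r)<max(2,2*np.std(r))]
    print(nm,c.round(3),len(Q),np.std(r).round(2),Q.min(0).round(),Q.max(0).round(), "tilt",np.degrees(np.arctan(np.hypot(*c[:2]))),"yaw",np.degrees(np.arctan2(c[1],c[0])))
    if nm=="g": cg=c
  M=cg-c
  for y in (30,56,80):
    x=-(M[1]*y+M[2])/M[0]; print("V at y",y,"x",x.round(1),"z",(cg@[x,y,1]).round(1))
  # side walls
  h=reg&(W[...,2]>70); Q=W[h]; print(np.percentile(Q[:,1],[1,5,50,95,99]))
  for xs in (570,580,590,600):
    k=reg&(abs(W[...,0]-xs)<3)&(W[...,2]>60); ys=W[k][:,1]; print(xs,np.histogram(ys,bins=np.arange(-5,116,4))[0])
```

```text
t8 429 405
g [-1.28500e+00  2.40000e-02  7.90671e+02] 273 2.93 [545.  25.  14.] [604.  85.  88.] tilt 52.104043615663116 yaw 178.95088096555824
w [ 8.53000e-01 -1.60000e-02 -5.01104e+02] 320 3.62 [605.  25.  12.] [665.  84.  68.] tilt 40.475013608058504 yaw -1.053005227927148
V at y 30 x 604.8 z 14.5
V at y 56 x 605.3 z 14.5
V at y 80 x 605.7 z 14.5
[  7.67527778  15.00924304  59.3786319  102.68198467 111.19229045]
570 [0 0 0 1 0 3 1 1 2 0 2 2 1 0 4 2 3 1 1 2 2 2 1 1 1 3 3 0 0 0]
580 [0 0 0 0 0 1 0 0 0 0 0 0 0 0 0 0 0 0 0 0 0 0 0 0 0 1 1 0 0 0]
590 [0 0 0 0 0 1 0 0 0 0 0 0 0 0 0 0 0 0 0 0 0 0 0 0 0 5 0 0 0 0]
600 [0 0 0 0 0 2 0 0 0 0 0 0 0 0 0 0 0 0 0 0 0 0 0 0 0 4 0 0 0 1]
w8 5682 6270
g [-1.3060e+00  2.0000e-02  8.0233e+02] 3663 0.65 [549.  25.  15.] [603.  85.  86.] tilt 52.554072964397804 yaw 179.11568623160605
w [ 7.63000e-01 -1.20000e-02 -4.44922e+02] 5147 0.95 [603.  25.  13.] [665.  85.  62.] tilt 37.33164430268542 yaw -0.9065444119234422
V at y 30 x 603.5 z 15.0
V at y 56 x 603.9 z 14.9
V at y 80 x 604.3 z 14.9
[  3.4126327   10.39010597  58.87698965 100.83345922 102.60012047]
570 [ 0  0  0  7 53 30  5  9  8  9 13 10 12 12 11 12 14 13 13 15 14 15 13 17
 18 86  0  0  0  0]
580 [  0   0   0   0  36   1   0   0   0   0   0   0   0   0   0   0   0   0
   0   0   0   0   0   0   4 102   0   0   0   0]
590 [  0   0   0   0  34  15   0   0   0   0   0   0   0   0   0   0   0   0
   0   0   0   0   0   0   8 108   0   0   0   0]
600 [ 0  0  0  0 20 12  0  0  0  0  0  0  0  0  0  0  0  0  0  0  0  0  0  0
 16 78  0  0  0  0]
```

Emit:
drive_tool(rows=[[[-0.001, 0, -0.025], [0, 0, -0.5]], [[0, 0, -0.035], [0, 0, 0]], [[0, 0, -0.035], [0, 0, 0]], [[0, 0, -0.035], [0, 0, 0]], [[0, 0, -0.035], [0, 0, 0]], [[0, 0, -0.025], [0, 0, 0]], [[0, 0, -0.015], [0, 0, 0]], [[0, 0, -0.009], [0, 0, 0]], [[0, 0, -0.004], [0, 0, 0]], [[0, 0, 0], [0, 0, 0]]])

```text
time: 12.32
eef_pos: [519.2, -78.6, 23.0]
ee_rot: [[-0.089, 0.996, -0.001], [0.996, 0.089, 0.0], [0.0, -0.001, -1.0]]
wrist_force: [0.7, 0.6, -0.7]
finger_gap: 51.5
```

Run:
```python
from h import *
im,d=eyes.camera("wrist"); save("w9",im)
im,d=eyes.camera("scene"); save("s9",im,(280,200,440,320),5)
```

```text
(no output)
```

View pics/w9.png

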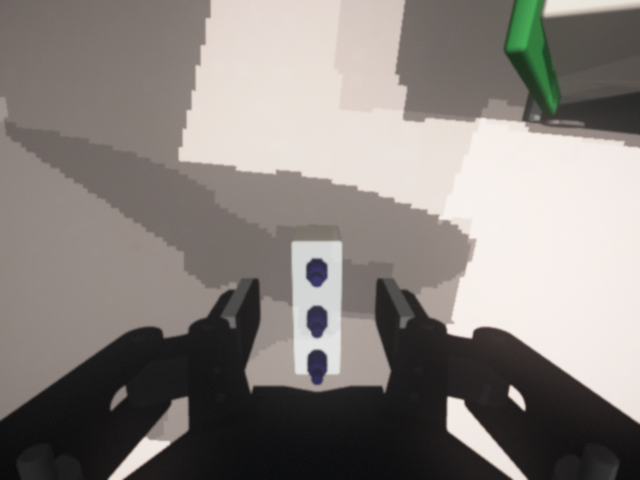

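View pics/s9.png

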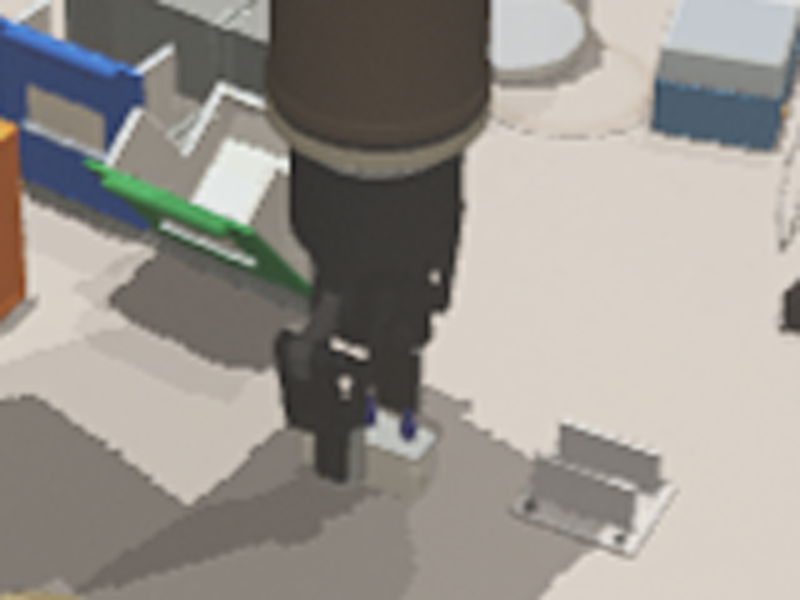

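Emit:
drive_tool(rows=[[[0, 0, 0], [0, 0, 0]], [[0, 0, 0], [0, 0, 0]], [[0, 0, 0], [0, 0, 0]], [[0, 0, 0], [0, 0, 0]], [[0, 0, 0], [0, 0, 0]], [[0, 0, 0], [0, 0, 0]], [[0, 0, 0], [0, 0, 0]], [[0, 0, 0], [0, 0, 0]]], gripper=-0.9, grip_force=40)

```text
time: 13.08
eef_pos: [519.7, -78.8, 24.3]
ee_rot: [[-0.088, 0.996, 0.001], [0.996, 0.088, -0.0], [-0.0, 0.001, -1.0]]
wrist_force: [-0.7, 1.2, 11.9]
finger_gap: 18.9
```

Emit:
drive_tool(rows=[[[0, 0, 0.01], [0, 0, 0]], [[0, 0, 0.03], [0, 0, 0]], [[0, 0, 0.035], [0, 0, -2]], [[0, 0, 0.035], [0, 0, -2]], [[0, 0, 0.03], [0, 0, -2.3]], [[0, 0, 0], [0, 0, 0]], [[0, 0, 0], [0, 0, 0]]])

```text
time: 13.67
eef_pos: [520.3, -78.9, 165.8]
ee_rot: [[0.022, 1.0, 0.004], [1.0, -0.022, -0.001], [-0.001, 0.004, -1.0]]
wrist_force: [-0.0, -0.2, -1.3]
finger_gap: 18.9
```

Run:
```python
from h import *
C=cal("wrist"); im,d=eyes.camera("wrist"); save("w10",im); W=cloud("wrist",d,C); np.savez("pics/w10.npz",im=im,W=W)
s=arm.read_state(); print(s["eef_pos"],s["ee_rot"].round(3).tolist(),s["finger_gap"])
m=(W[...,2]>130)&(W[...,2]<185)&(abs(W[...,0]-519)<25)&(abs(W[...,1]+79)<45)&(im.min(-1)>100)
P=W[m][:,:2].astype(np.float32); print(cv2.minAreaRect(P),np.percentile(W[m][:,2],[5,50,95]))
```

```text
[519.33661105 -78.66801085 164.31511356] [[0.021, 1.0, 0.002], [1.0, -0.021, -0.0], [-0.0, 0.002, -1.0]] 19.07939588970756
((522.517578125, -77.60736083984375), (43.29766082763672, 62.20523452758789), 19.19126319885254) [154.90043954 168.84269984 170.42993984]
```

View pics/w10.png

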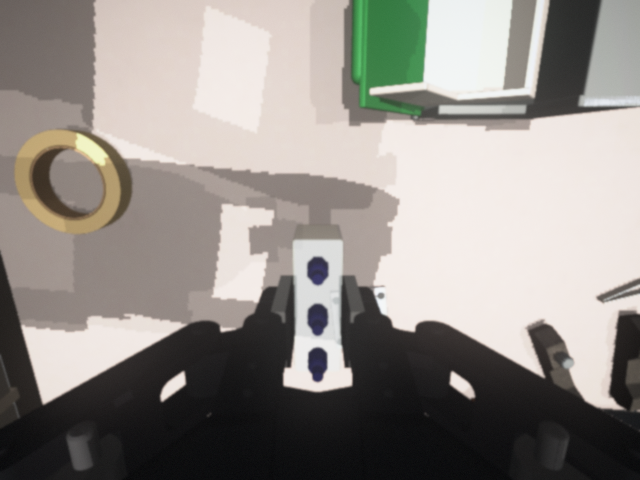

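Emit:
drive_tool(rows=[[[0.018, 0.027, 0], [0, 0, 0]], [[0.018, 0.027, 0], [0, 0, 0]], [[0.019, 0.027, 0], [0, 0, 0]], [[0.019, 0.027, 0], [0, 0, 0]], [[0.018, 0.027, 0], [0, 0, 0]], [[0, 0, -0.02], [0, 0, 0]], [[0, 0, -0.02], [0, 0, 0]], [[0, 0, -0.02], [0, 0, 0]], [[0, 0, 0], [0, 0, 0]], [[0, 0, 0], [0, 0, 0]]])

```text
time: 14.55
eef_pos: [609.6, 56.3, 101.6]
ee_rot: [[0.022, 1.0, -0.004], [1.0, -0.022, -0.0], [-0.0, -0.004, -1.0]]
wrist_force: [0.7, 0.0, -0.1]
finger_gap: 19.0
```

Run:
```python
from h import *
s=arm.read_state(); print(s["eef_pos"])
C=cal("wrist"); im,d=eyes.camera("wrist"); save("w11",im); W=cloud("wrist",d,C); np.savez("pics/w11.npz",im=im,W=W)
im,d=eyes.camera("scene"); save("s11",im,(240,170,400,290),5)
```

```text
[609.63701993  56.33745147 101.63510381]
```

View pics/w11.png

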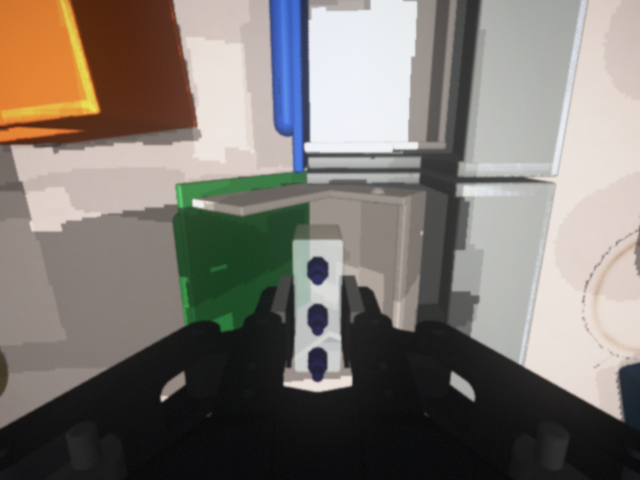

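View pics/s11.png

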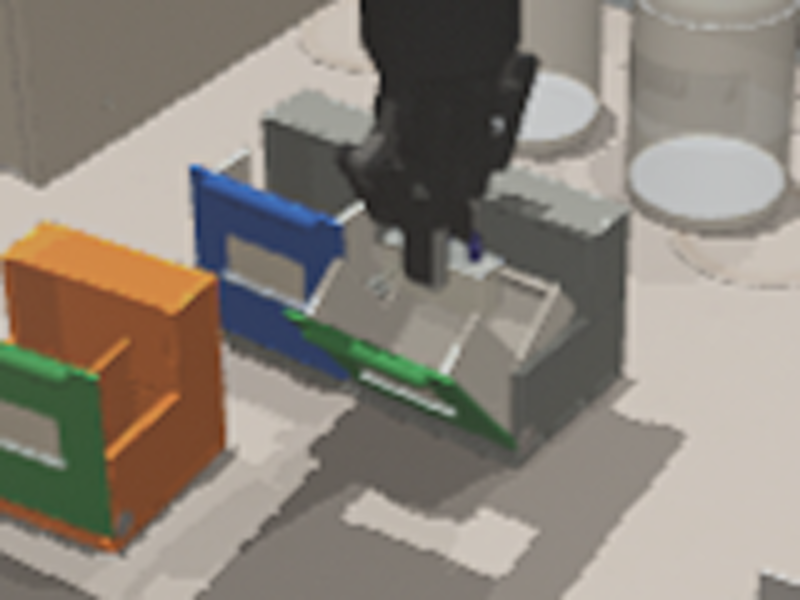

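Emit:
drive_tool(rows=[[[0.001, 0, -0.01], [0, 0, 0]], [[0, 0, -0.01], [0, 0, 0]], [[0, 0, -0.008], [0, 0, 0]], [[0, 0, -0.006], [0, 0, 0]], [[0, 0, -0.005], [0, 0, 0]], [[0, 0, -0.003], [0, 0, 0]], [[0, 0, 0], [0, 0, 0]]])

```text
time: 15.23
eef_pos: [611.8, 56.3, 60.5]
ee_rot: [[0.022, 1.0, -0.001], [1.0, -0.022, -0.0], [-0.0, -0.001, -1.0]]
wrist_force: [-0.3, -0.7, -0.5]
finger_gap: 19.0
```

Emit:
drive_tool(rows=[[[0, 0, -0.002], [0, 0, 0]], [[0, 0, -0.002], [0, 0, 0]], [[0, 0, -0.001], [0, 0, 0]], [[0, 0, 0], [0, 0, 0]]])

```text
time: 15.57
eef_pos: [612.2, 56.3, 56.2]
ee_rot: [[0.022, 1.0, -0.0], [1.0, -0.022, -0.0], [-0.0, -0.0, -1.0]]
wrist_force: [-0.5, -0.3, -0.9]
finger_gap: 18.9
```

Emit:
drive_tool(rows=[[[0, 0, -0.001], [0, 0, 0]], [[0, 0, -0.001], [0, 0, 0]], [[0, 0, 0], [0, 0, 0]]])

```text
time: 15.82
eef_pos: [612.1, 56.4, 54.2]
ee_rot: [[0.022, 1.0, -0.0], [1.0, -0.022, 0.0], [0.0, -0.0, -1.0]]
wrist_force: [0.2, -0.5, -0.3]
finger_gap: 18.8
```

Emit:
drive_tool(rows=[[[0, 0, 0], [0, 0, 0]], [[0, 0, 0], [0, 0, 0]], [[0, 0, 0], [0, 0, 0]], [[0, 0, 0], [0, 0, 0]], [[0, 0, 0], [0, 0, 0]]], gripper=-0.35)

```text
time: 16.23
eef_pos: [612.2, 56.4, 54.4]
ee_rot: [[0.022, 1.0, 0.0], [1.0, -0.022, 0.0], [0.0, 0.0, -1.0]]
wrist_force: [0.4, 0.8, -0.5]
finger_gap: 27.8
```

Run:
```python
from h import *
im,d=eyes.camera("wrist"); save("w12",im)
im,d=eyes.camera("scene"); save("s12",im,(240,170,400,290),5)
```

```text
(no output)
```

View pics/w12.png

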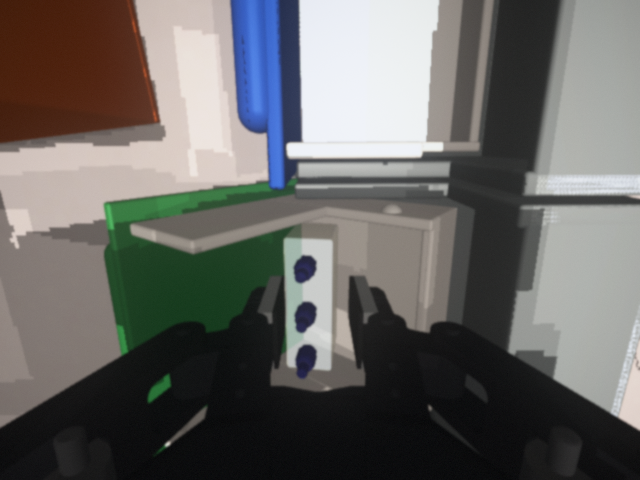

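View pics/s12.png

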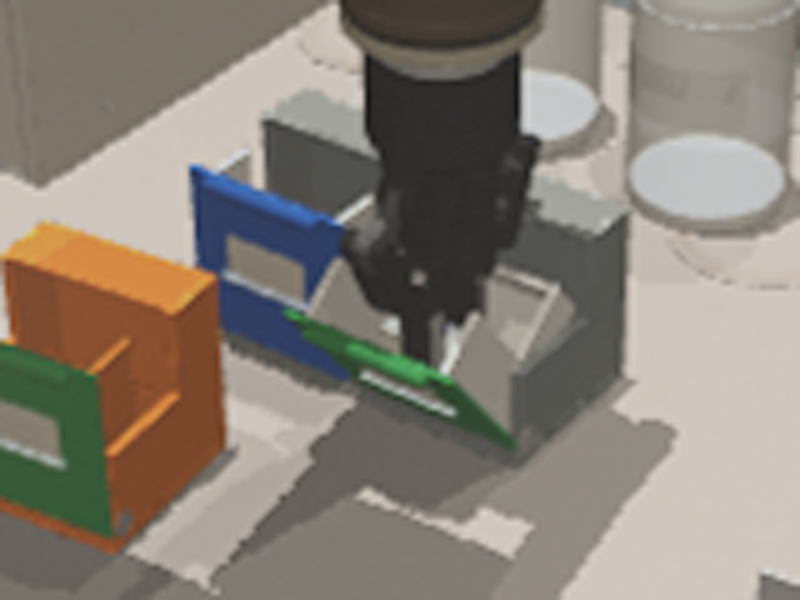

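Emit:
drive_tool(rows=[[[0.001, 0, 0.004], [0, 0, 0]], [[0, 0, 0.006], [0, 0, 0]], [[0, 0, 0.01], [0, 0, 0]], [[0, 0, 0.015], [0, 0, 0]], [[0, 0, 0.03], [0, 0, 0]], [[0, 0, 0.04], [0, 0, 0]], [[0, 0, 0.04], [0, 0, 0]], [[0, 0, 0.02], [0, 0, 0]], [[0, 0, 0], [0, 0, 0]]])

```text
time: 17.08
eef_pos: [615.8, 56.5, 225.9]
ee_rot: [[0.022, 1.0, 0.009], [1.0, -0.022, 0.0], [0.001, 0.009, -1.0]]
wrist_force: [0.6, 0.1, 1.3]
finger_gap: 27.8
```

Run:
```python
from h import *
im,d=eyes.camera("wrist"); save("w13",im)
s=arm.read_state(); print(s["eef_pos"],s["joints"].round(1))
```

```text
[614.74016843  56.46166388 223.23944151] [ 2.4 25.8 97.4  0.  56.4  3.7]
```

View pics/w13.png

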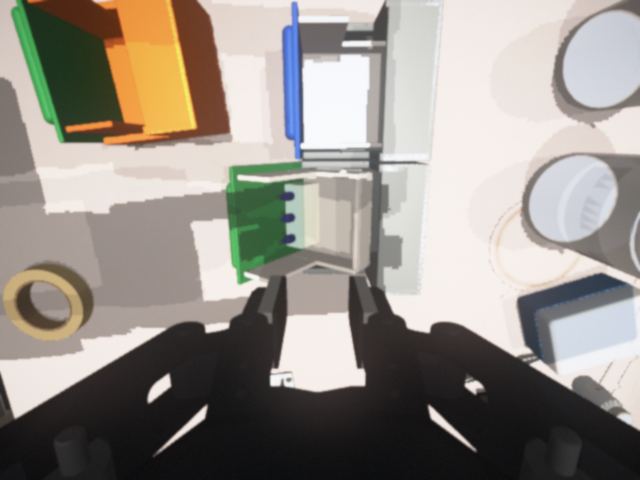

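Emit:
drive_tool(rows=[[[-0.008, 0, 0], [0, 0, 7]], [[-0.008, 0, 0], [0, 0, 7]], [[-0.008, 0, 0], [0, 0, 7]], [[-0.008, 0, 0], [0, 0, 7]], [[-0.008, 0, 0], [0, 0, 7]], [[-0.009, 0, 0], [0, 0, 7]], [[-0.009, 0, 0], [0, 0, 7]], [[-0.009, 0, 0], [0, 0, 7]], [[-0.009, 0, 0], [0, 0, 7]], [[-0.009, 0, 0], [0, 0, 7]], [[-0.009, 0, 0], [0, 0, 7]], [[-0.009, 0, 0], [0, 0, 7]]], gripper=-1)

```text
time: 18.13
eef_pos: [509.1, 56.3, 218.8]
ee_rot: [[-0.993, 0.12, -0.001], [0.12, 0.993, -0.0], [0.001, -0.0, -1.0]]
wrist_force: [-0.0, -0.9, 0.1]
finger_gap: -0.2
```

Emit:
drive_tool(rows=[[[0, 0, -0.02], [0, 0, 6]], [[0, 0, -0.03], [0, 0, 0]], [[0, 0, -0.03], [0, 0, 0]], [[0, 0, -0.03], [0, 0, 0]], [[0, 0, -0.02], [0, 0, 0]], [[0, 0, -0.01], [0, 0, 0]], [[0, 0, 0], [0, 0, 0]]])

```text
time: 18.72
eef_pos: [508.5, 56.3, 77.3]
ee_rot: [[-1.0, 0.022, -0.004], [0.022, 1.0, -0.0], [0.004, -0.0, -1.0]]
wrist_force: [0.1, 0.1, 0.5]
finger_gap: 0.1
```

Run:
```python
from h import *
im,d=eyes.camera("scene"); save("s14",im,(240,170,400,290),5)
C=cal("wrist"); im,d=eyes.camera("wrist"); save("w14",im); W=cloud("wrist",d,C)
s=arm.read_state(); print(s["eef_pos"],s["finger_gap"])
im=im.astype(int)
g=(im[...,1]>im[...,0]*1.5)&(im[...,1]>im[...,2]*1.2)&(im[...,1]>40)&(W[...,1]>0)&(W[...,1]<115)&(W[...,0]>520)
Q=W[g]; print(len(Q),np.percentile(Q,[1,5,50,95,99],axis=0).round(1))
```

```text
[510.21786345  56.37336085  79.66543713] 0.12640402267995354
219 [[520.5  53.3  77.1]
 [542.4  53.4  78.2]
 [544.1  55.9  81.7]
 [547.2  58.2  83.6]
 [547.6  58.5 114.5]]
```

View pics/s14.png

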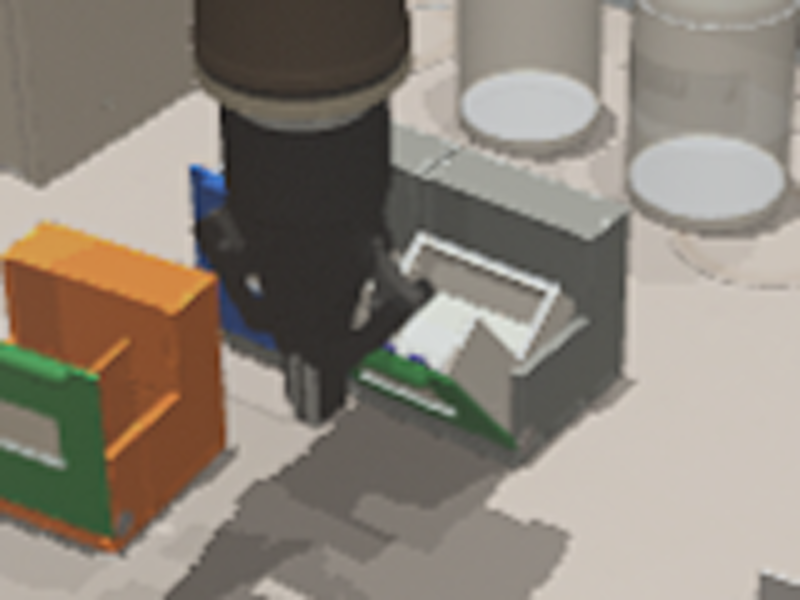

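View pics/w14.png

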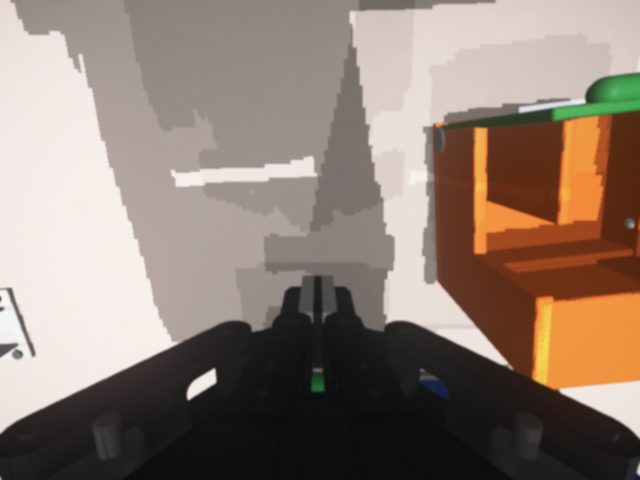

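Emit:
drive_tool(rows=[[[0.01, 0, -0.005], [0, 0, 0]], [[0.01, 0, 0], [0, 0, 0]], [[0.007, 0, 0.002], [0, 0, 0]], [[0.0065, 0, 0.006], [0, 0, 0]], [[0.0055, 0, 0.004], [0, 0, 0]], [[0.0055, 0, 0.003], [0, 0, 0]], [[0.006, 0, 0.003], [0, 0, 0]], [[0.006, 0, 0.0025], [0, 0, 0]], [[0.004, 0, 0.0015], [0, 0, 0]], [[0.004, 0, 0.001], [0, 0, 0]], [[0, 0, 0], [0, 0, 0]]])

```text
time: 19.73
eef_pos: [575.6, 56.4, 97.5]
ee_rot: [[-1.0, 0.022, 0.001], [0.022, 1.0, 0.0], [-0.001, 0.0, -1.0]]
wrist_force: [0.7, 0.3, 0.2]
finger_gap: -0.1
```

Run:
```python
from h import *
im,d=eyes.camera("scene"); save("s15",im,(240,170,400,290),5)
```

```text
(no output)
```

View pics/s15.png

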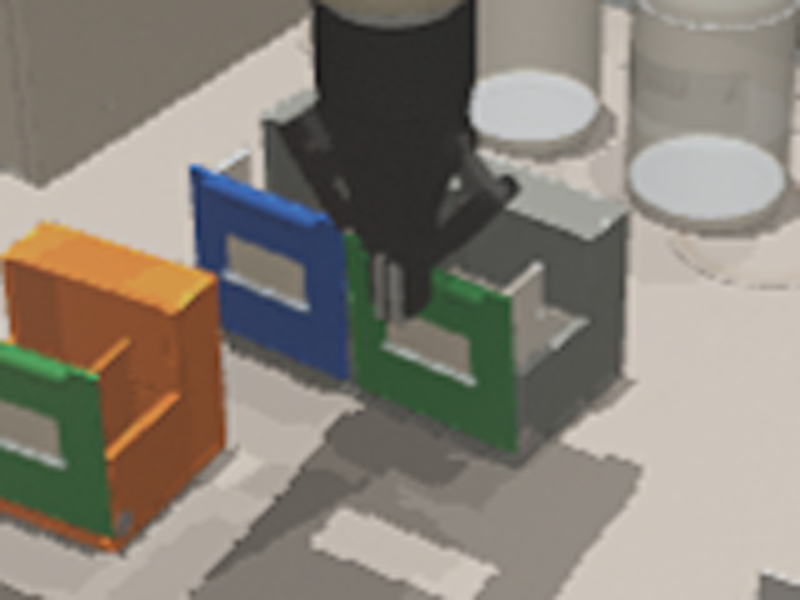

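Nearly shut; now press past the catch.

Emit:
drive_tool(rows=[[[0.003, 0, 0.001], [0, 0, 0]], [[0.003, 0, 0.0005], [0, 0, 0]], [[0.002, 0, 0.0005], [0, 0, 0]], [[0, 0, 0], [0, 0, 0]]])

```text
time: 20.12
eef_pos: [582.7, 56.4, 99.2]
ee_rot: [[-1.0, 0.022, -0.001], [0.022, 1.0, -0.0], [0.001, -0.0, -1.0]]
wrist_force: [0.5, 0.0, -0.2]
finger_gap: 0.1
```

Emit:
drive_tool(rows=[[[0.001, 0, 0], [0, 0, 0]], [[0.001, 0, 0], [0, 0, 0]], [[0, 0, 0], [0, 0, 0]]])

```text
time: 20.37
eef_pos: [583.1, 56.3, 99.1]
ee_rot: [[-1.0, 0.022, -0.003], [0.022, 1.0, -0.0], [0.003, -0.0, -1.0]]
wrist_force: [-8.8, -0.0, 6.0]
finger_gap: -0.0
```

Emit:
drive_tool(rows=[[[0.001, 0, 0], [0, 0, 0]], [[0, 0, 0], [0, 0, 0]]])

```text
time: 20.53
eef_pos: [583.3, 56.4, 99.0]
ee_rot: [[-1.0, 0.022, -0.005], [0.022, 1.0, -0.0], [0.005, -0.0, -1.0]]
wrist_force: [-13.3, 0.5, 9.4]
finger_gap: -0.2
```

Emit:
drive_tool(rows=[[[-0.006, 0, 0], [0, 0, 0]], [[-0.02, 0, 0], [0, 0, 0]], [[-0.03, 0, 0], [0, 0, 0]], [[0, 0, 0.03], [0, 0, 0]], [[0, 0, 0.04], [0, 0, 0]], [[0, 0, 0.04], [0, 0, 0]], [[0, -0.02, 0.03], [0, 0, 0]], [[0, -0.03, 0], [0, 0, 0]], [[0, -0.03, 0], [0, 0, 0]], [[0, -0.03, 0], [0, 0, 0]], [[0, 0, 0], [0, 0, 0]]])

```text
time: 21.45
eef_pos: [530.0, -57.7, 239.8]
ee_rot: [[-1.0, 0.024, 0.002], [0.024, 1.0, -0.001], [-0.002, -0.001, -1.0]]
wrist_force: [-0.3, 0.0, -0.0]
finger_gap: 0.4
```

Run:
```python
from h import *
C=cal("top"); im,d=eyes.camera("top"); save("t16",im,(180,160,480,300),2.6); W=cloud("top",d,C)
im,d=eyes.camera("scene"); save("s16",im,(190,150,510,340),2.5); W=cloud("scene",d,cal("scene")); im=im.astype(int)
g=(im[...,1]>im[...,0]*1.5)&(im[...,1]>im[...,2]*1.2)&(im[...,1]>40)&(W[...,1]>0)&(W[...,1]<110)&(W[...,0]>540)
Q=W[g]
for lo,hi in [(15,50),(60,96),(100,107)]:
    k=Q[(Q[:,2]>lo)&(Q[:,2]<hi)]; print(lo,len(k),np.median(k[:,0]))
Wo=np.load("pics/scene0.npz"); W0=Wo["W"]; Q=W0[g]
for lo,hi in [(15,50),(60,96),(100,107)]:
    k=Q[(Q[:,2]>lo)&(Q[:,2]<hi)]; print("start",lo,len(k),np.median(k[:,0]))
im,d=eyes.camera("wrist"); save("w16",im)
print(arm.read_state()["wrist_force"])
```

```text
15 291 602.2924399370598
60 271 602.394779367639
100 117 598.5537911349361
start 15 291 602.3869532118116
start 60 264 602.2604429135322
start 100 110 599.5741200909087
[-0.87667394  0.46089975  0.44896412]
```

View pics/t16.png

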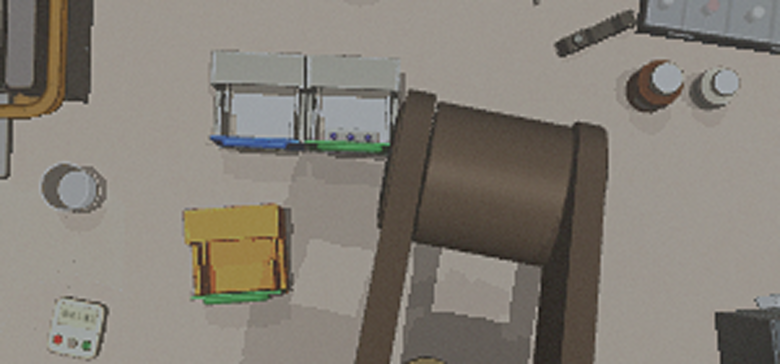

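View pics/s16.png

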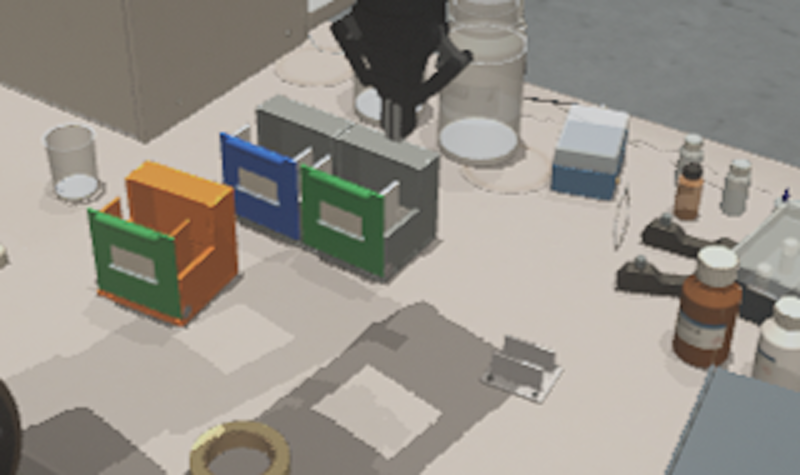

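```bash
python3 -c "
from h import *
print(job.finish_job())"
```

```text
the job is handed in; nothing more can be done
None
```

The manifold block is in the green bin, the bin is pushed shut, and the job was handed in at about 21.5 s of robot time.

**What I did:** I gripped the block by its two ends, lifted it out of the channel and set it upright on the bench at about (519, -79) mm. I then released it and pulled the green bin fully forward. Next I took the block across its narrow sides, lowered it into the tipped bin and let go about 3 mm above the floor by my estimate. Finally I pushed the bin shut along its arc.

**Last checks:**
- **Block:** after release it settled on the bin floor against the front panel. In the final top picture the three nipples show inside the shut bin.
- **Green bin:** the front panel's position matches the starting picture to about 0.1 mm low and mid-panel, and about 1 mm at the top edge. I pushed until it met its stop, at about 13 N sideways. I saw no separate sign of the click, so I take it as home from the panel position and the stop.
- **Other things:** the blue bin looked shut, and the bottles, beaker and timer looked unmoved.
- **Arm:** it was clear of everything, with no contact force at hand-in.

The highest wrist force I read was about 25 N, when the block touched the bench. No check failed.

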